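Open the microcentrifuge

TASK

Open the microcentrifuge for loading: press its blue release tab so that the latch lets go and the lid springs up, then push the lid up and over with the fingertips until it rests fully open against its back stop. Touch it gently and do not pinch or grip the lid. Do not press the green key or turn the timer dial, and leave everything else on the bench standing where it is.

Things in the scene. Friction and masses are not known exactly. Their poses are not given: they have to be found in the camera images.
- centrifuge: Pale blue-grey microcentrifuge, 250 long (x) x 200 wide (y) x 120 high, fixed to the bench. Origin under the case at bench height; x points from the front panel to the rear hinge, y to its left, z up. Deck under the lid at z = 100; the front panel slopes at 45 degrees from x = -90, z = 75 down to x = -140, z = 25.
- lid (a joint): Lid angle (rad): 0 latched shut, about 0.95 when sprung up on its lifting pins, 1.80 at its back stop. Pale lid with clear window, 165 from rear hinge to front edge, 190 wide, 18 thick, 0.22 kg. From 0.95 on the hinge is damped and free: let go before upright it sinks back to 0.95, past upright (about 1.65) it sinks to the stop. Takes about 2 N at the edge; push up and back from below it.
- lid_edge (a point): Middle of the lower front edge of the lid: 165 mm from the hinge axis and 10 mm below it while the lid is shut (height 102). It travels with the lid; x points from edge to hinge, z out of the lid's top. The upper half of the lid is stepped back 7 mm. Two steel latch tongues hang 39 mm below the front corners, 75 mm either side of this point; between them the underside is free.
- lid_hinge (a point): Middle of the lid's hinge axis, 112 above the bench; the axis runs along its y.
- release_tab (a joint): Angle of the release tab (rad): 0 at rest, 0.26 fully down. The latch lets go at about 0.15. Sprung: it comes back up by itself.
- tab_pad (a point): Pressing point on the release tab, 98 high: a blue paddle with two white ridges, 38 (x) x 56 (y) x 8 thick, at the middle of the front, just before the lid. The point is 10 mm behind the paddle's front end. Press downwards: it pivots on a pin 34 mm behind the point; the latch lets go after about 5 mm and 4 N; fully down at 9 mm and 6 N.
- spin_key (a joint): Green round short-spin key, 21 across, at the right-hand side (-y, seen with x ahead) of the sloping panel, 68 mm from the middle. 0 at rest, 0.004 m pressed. Not to be pressed.
- dial_pointer (a point): Tip of the pointer on the grey timer dial (34 across, 14 high) at the left-hand side (+y) of the sloping panel, 68 mm from the middle; its setting varies. Not to be turned.
- beaker: Clear plastic beaker with a yellow label, 58 across, 70 high. Bystander; origin under its centre.
- reagent: Amber bottle with a blue cap, 52 across, 105 high. Bystander; origin under its centre.
- sample_pot: White screw-top pot with a yellow cap, 60 across, 65 high. Bystander; origin under its centre.
- tube_rack: Orange tube rack with small capped tubes, 135 x 62 x 47 high. Bystander; origin under its centre.
- tip_box: Blue pipette-tip box with a clear cover, 124 x 86 x 78 high. Bystander; origin under its centre.

How it is judged:
On the way, in this order (a step that is already met when the one before it is completed fails the run):
1. the release tab is pressed while the lid is still shut (value of joint release_tab above 0.08 rad and value of joint lid below 0.1 rad).
2. the lid has sprung up by itself (value of joint lid between 0.25 and 1.2 rad), for 0.1 s.
3. the lid is pushed over to its back stop (value of joint lid above 1.7 rad), for 0.2 s.
At the end, for the whole second after the job is handed in: The lid rests still within 0.1 rad of its back stop (joint above 1.70 of 1.80 rad) and the release tab is back up (value of joint lid above 1.7 rad and velocity of joint lid between -0.1 and 0.1 rad/s and value of joint release_tab below 0.05 rad); the robot touches nothing.
It fails at once if the sprung-up lid is pinched or pressed on its top (over 10 N from the fingers), or the lid is forced (over 45 N) ((value of joint lid above 0.2 rad and contact force between the fingers and lid_c5 above 10 N) or (value of joint lid above 0.2 rad and contact force between the fingers and lid_c7 above 10 N) or (value of joint lid above 0.2 rad and contact force between the fingers and lid_c8 above 10 N) or contact force between the fingers and lid above 45 N).
It fails at once if the centrifuge is pushed roughly (over 60 N from the fingers) (contact force between the fingers and centrifuge above 60 N).
It fails at once if the green short-spin key is pressed (value of joint spin_key above 0.002 m).
It fails at once if the timer dial is turned (distance of dial_pointer from where it was at the start of the episode above 0.003 m).
It fails at once if a bystander is lifted, carried, tipped over or shoved (more than 15 mm) (distance of any of beaker, reagent, sample_pot, tube_rack, tip_box from where it was at the start of the episode above 0.015 m or angle between any of beaker, reagent, sample_pot's own z axis and vertical above 0.35 rad).
It also fails if it takes over 42 s, if anything falls off the work surface, if the arm or the gripper's body presses on something with over 40 N, if the wrist force passes 120 N, or if a joint passes its speed limit or range.

ROBOT

A 7-joint arm with a two-finger parallel gripper is mounted at the origin on the work surface. World frame = base frame: x ahead of the robot, y to its left, z up, the work surface at z = 0. Lengths are in m, angles in rad, forces in N, time in s.
With the tool pointing down it reaches from about 0.425 to 0.925 m from the base axis. Payload 6.8 kg.
Tool frame: the origin (TCP) lies on the centre line of the jaws, within the pads' length; the fingertips stand 11 mm ahead of it and the grasp point (between the pads) lies 8 mm behind it; z points along the fingers, y is the direction in which the jaws open and shut (so a half turn about z gives the same grasp; the last joint's range is limited). The gripper opens to 85 mm and grips with 20 to 120 N. Pads are 22 mm wide; open, the fingers measure 114 mm over their backs; the gripper's body (76 mm by 85 mm) begins 54 mm behind the grasp point. The pads swing forward as they close: fully open they stand 13 mm farther back than shut.
Start: joints at [-1.292, 0.477, 0.022, 1.555, -0.011, 1.109, -0.083], TCP at [0.255, 0.625, 0.242] pointing down, gripper open.
Joint ranges: [-2.96, 2.96], [-0.34, 2.1], [-1.41, 1.46], [0.24, 2.44], [-1.37, 4.51], [0.17, 1.92], [-2.96, 2.96]. Speed limits (rad/s): [2.39, 2.39, 3.14, 3.14, 3.14, 3.14, 3.14].

INTERFACE

Orientations are given as a rotation vector (axis times angle).
In Python, from bench import r gives the robot as it stands.
- The arm moves only by the tool send_rows, never from a script. Its argument "deltas" is a list of rows, each a list of 7 numbers: the opening, from 0 (shut) to 1 (fully open), then the shift along the tool's x, y, z as a fraction of full scale, then the turn, a rotation vector about the tool's x, y, z as a fraction of full scale. In form: [[hand, x, y, z, ax, ay, az], ...]. A call has 1 to 20 rows; each row is the pose to reach, as a shift and turn from the pose commanded when the call began, along the tool's axes at that moment, turning the shorter way round; what a row does not reach only later rows make up. Full scale, the value 1, is 150 mm for a shift and 180 degrees for a turn. A row lasts 1/12 s, in which the tool goes at most 41.7 mm and 7.16 degrees, less where a joint would pass 70% of its speed; a pose out of reach is approached as far as the arm can. A call with a number of a shift or a turn outside -1 to 1 is refused whole. A call with a gripper value outside its range is refused whole. The fingers move at their own pace and stop on an object; "squeeze" is the grip in N (left out, the last holds). Time passes only in rows, so rows that repeat a pose let the fingers close. It gives the time, the measured TCP pose, the force and the opening at its end, in the units of the state.
- r.get_obs(): the state, without advancing time (a new reading comes with each control period).
- r.grab_frame(name): name is "side" or "top" or "wrist"; returns a dict with "pixels" (384x512x3 uint8, red, green, blue), "camera_matrix" (3x3 intrinsics, pixels), "rvec" (rotation vector, rad) and "tvec" (3), from world to camera coordinates, as OpenCV has them. Camera axes: x right, y down, z forward; pixel columns grow to the right and rows downward; lengths in m; the calibration is good to about 2 mm. A picture is of the moment at which its call begins. There is no depth.
- r.hand_in(): hands the job in, once; it reports no verdict.
The state is a dict: "clock": time; "joints": joint angles; "qvel": joint speeds; "tau": joint torques, N m; "tcp_pos": TCP position; "orientation": TCP orientation; "contact_force": force on the tool from outside, world axes, zero at the start; "moment": the same for the moment, N m; "grip_width": finger opening in m.
Only numpy, scipy, OpenCV 4.12 (cv2) and the standard library are available. Lean on these libraries where they do the work, as an engineer would, in place of code of your own. Each camera call takes 0.05 s, during which the arm holds its last target. There are 200 camera calls.

## Working session

There is one attempt and no reset: what is moved stays moved. The work goes in short steps, Python scripts to look and compute and a tool call to move; the robot and the scene stay as the last step left them, time stands still between calls to the robot, and variables do not carry over. Pictures are saved under pics/ and viewed, about 8 in all and at most 12, crops included, and the job is handed in when it is done.

Besides the shell and the picture viewer there is one more tool, called after "Request:" in YAML: its name, and indented under it one key for each argument. send_rows: Moves the arm, as the interface text tells. Shift numbers are shares of 150 mm and turn numbers shares of 180 degrees, none past 1 either way. Its arguments: {"type":"object","properties":{"deltas":{"type":"array","items":{"type":"array","items":{"type":"number"}}},"squeeze":{"type":"number"}},"required":["deltas"]}

```bash
mkdir -p pics; python3 - <<'E'
from bench import r
import cv2,pickle
d={}
for n in("side","top"):
    f=r.grab_frame(n);d[n]=f;cv2.imwrite(f"pics/{n}0.png",f["pixels"][:,:,::-1])
pickle.dump(d,open("f0.pkl","wb"))
o=r.get_obs();print(o["clock"],o["tcp_pos"],o["orientation"],o["grip_width"])
E
```

```text
0.1 [0.25444262 0.62465583 0.24142422] [-6.03749251e-01 -3.08282956e+00  2.54916321e-03] 0.08517514769547078
```

View pics/top0.png

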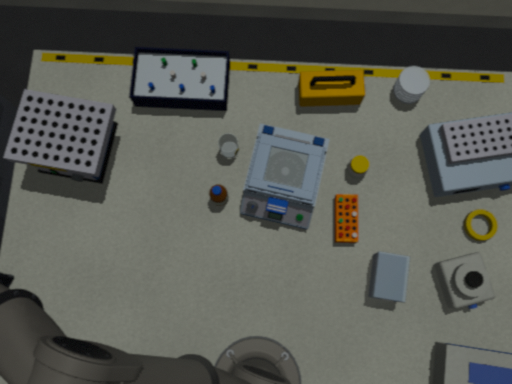

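View pics/side0.png

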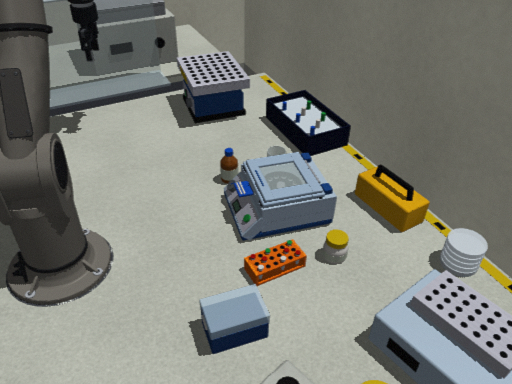

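The top view shows the centrifuge near (285,175), its blue tab near (277,207) and the robot base near (258,375). The side view shows the same layout, with the centrifuge at about (285,195). I'll enlarge both to get exact pixels.

```bash
python3 - <<'E'
import cv2,pickle,numpy as np
d=pickle.load(open("f0.pkl","rb"))
a=cv2.resize(d["top"]["pixels"][115:240,230:340,::-1],None,fx=4.5,fy=4.5,interpolation=cv2.INTER_CUBIC)
b=cv2.resize(d["side"]["pixels"][140:245,215:345,::-1],None,fx=4.5,fy=4.5,interpolation=cv2.INTER_CUBIC)
b=b[:,:300]
h=max(a.shape[0],b.shape[0]);
im=np.zeros((h,a.shape[1]+b.shape[1],3),np.uint8);im[:a.shape[0],:a.shape[1]]=a;im[:b.shape[0],a.shape[1]:]=b
print(im.shape,a.shape);cv2.imwrite("pics/crop.png",im)
E
```

```text
(562, 795, 3) (562, 495, 3)
```

View pics/crop.png

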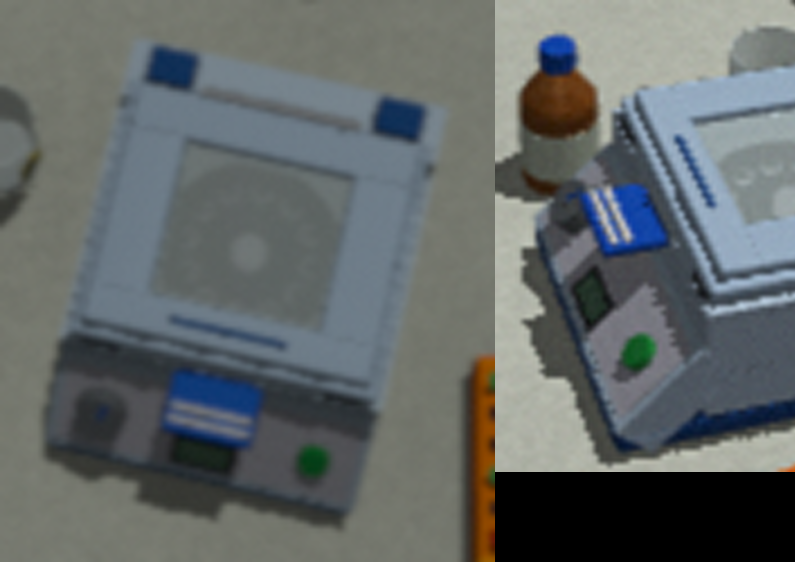

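The crop shows these pixels:
- **Top half, tab:** front corners (163,433) and (250,447), back corners (177,370) and (262,382).
- **Top half, other points:** green key (313,460), dial (100,413), case front corners (48,450) and (348,515), lid front near (70,335) to (375,405).
- **Side half:** tab corners (582,192), (607,252), (667,240) and (638,186), key (638,352).

I'll fit the pose from these.

```bash
cat > h.py <<'E'
import cv2,numpy as np
def proj(f,P):
    return cv2.projectPoints(np.float64(P).reshape(-1,3),np.float64(f["rvec"]),np.float64(f["tvec"]),np.float64(f["camera_matrix"]),None)[0].reshape(-1,2)
def toW(p,P):
    c,s=np.cos(p[2]),np.sin(p[2]);P=np.float64(P)
    return np.c_[p[0]+c*P[:,0]-s*P[:,1],p[1]+s*P[:,0]+c*P[:,1],P[:,2]]
E
python3 - <<'E'
import pickle;from h import *
from scipy.optimize import least_squares
d=pickle.load(open("f0.pkl","rb"))
top=lambda u,v:(230+u/4.5-.5,115+v/4.5-.5)
side=lambda u,v:(215+(u-495)/4.5-.5,140+v/4.5-.5)
def model(q):
    xt,xk=q[3],q[4]; zk=75+(-90-xk*1e3)  # slope
    zk=zk/1e3+.002
    tab=[(xt,.028,.098),(xt,-.028,.098),(xt+.038,.028,.098),(xt+.038,-.028,.098)]
    key=[(xk-.001,-.068,.165+0*zk)]
    zk=.165+xk+.002 if False else (0.075-( -.09-xk))+.002
    key=[(xk,-.068,zk)]
    fr=[(-.14,.1,.025),(-.14,-.1,.025)]
    return tab,key,fr
O=[np.array([top(163,433),top(250,447),top(177,370),top(262,382),top(313,460),top(48,450),top(348,515)]),
   np.array([side(582,192),side(607,252),side(638,186),side(667,240),side(638,352)])]
def res(q):
    t,k,f=model(q)
    return np.r_[(proj(d["top"],toW(q,t+k+f))-O[0]).ravel(),(proj(d["side"],toW(q,t+k))-O[1]).ravel()]
s=least_squares(res,[.55,-.03,-.1,-.12,-.12],loss="soft_l1")
print(s.x,np.round(res(s.x).reshape(-1,2),1).tolist())
for n in d: print(n,"px scale",d[n]["camera_matrix"][0,0])
E
```

```text
[ 0.5770101  -0.04929791 -0.15910653 -0.12483574 -0.1166817 ] [[-0.1, -0.7], [0.8, 0.4], [-0.3, -0.1], [0.9, 1.4], [0.7, 0.5], [-0.4, 0.0], [1.8, -0.0], [-0.9, -1.0], [-0.5, -1.4], [0.5, -2.2], [0.4, -1.4], [0.2, -0.1]]
side px scale 467.6393066211075
top px scale 497.6975957438099
```

```bash
cat >> h.py <<'E'
from scipy.spatial.transform import Rotation as Ro
Q=np.array([0.5770,-0.0493,-0.1591])
def rot(tilt,yaw=Q[2]):
    t=np.deg2rad(tilt);c,s=np.cos(yaw),np.sin(yaw)
    z=np.array([np.sin(t)*c,np.sin(t)*s,-np.cos(t)]);y=np.array([-s,c,0])
    return np.c_[np.cross(y,z),y,z]
def tcp_for_tip(tip,tilt): # tip centre in centrifuge frame (m) -> TCP world
    return toW(Q,[tip])[0]-.011*rot(tilt)[:,2]
def delta(o,P,tilt):
    R0=Ro.from_rotvec(o["orientation"]).as_matrix()
    s=R0.T@(P-o["tcp_pos"])/.15
    w=Ro.from_matrix(R0.T@rot(tilt)).as_rotvec()/np.pi
    return np.round(s,3),np.round(w,4)
E
python3 - <<'E'
from bench import r
from h import *
o=r.get_obs()
P=tcp_for_tip([-.120,0,.150],20);print(P,toW(Q,[[.01-.125,0,.098],[-.085,0,.1]]))
print(delta(o,P,20), Ro.from_rotvec(o["orientation"]).as_matrix().round(2))
E
```

```text
[ 0.45480086 -0.0296924   0.16033662] [[ 0.46345242 -0.03108059  0.098     ]
 [ 0.49307353 -0.03583348  0.1       ]]
(array([-2.883, -3.535,  0.547]), array([-0.0132, -0.1107, -0.0716])) [[-0.93  0.38 -0.  ]
 [ 0.38  0.93 -0.  ]
 [-0.   -0.   -1.  ]]
```

Request:
send_rows:
  deltas:
    - [0, -0.3, -0.2, 0, 0, 0, 0]
    - [0, -0.55, -0.35, 0, 0, 0, 0]
    - [0, -0.8, -0.5, 0, 0, 0, 0]
    - [0, -1, -0.7, 0, 0, 0, 0]
    - [0, -1, -0.9, 0, 0, 0, 0]
    - [0, -1, -1, 0, 0, 0, 0]
  squeeze: 30

```text
clock: 0.6
tcp_pos: [0.3397, 0.4227, 0.2416]
orientation: [0.616, 3.08, -0.007]
contact_force: [-0.1, -1.3, -0.8]
grip_width: 0.0126
```

Request:
send_rows:
  deltas:
    - [0, -0.25, -0.25, 0, 0, 0, 0]
    - [0, -0.5, -0.5, 0, 0, 0, 0]
    - [0, -0.75, -0.75, 0, 0, 0, 0]
    - [0, -1, -1, 0, 0, 0, 0]
    - [0, -1, -1, 0, 0, 0, 0]

```text
clock: 1.02
tcp_pos: [0.4179, 0.2356, 0.2422]
orientation: [-0.603, -3.083, 0.0]
contact_force: [1.2, 0.2, 0.7]
grip_width: -0.0005
```

Request:
send_rows:
  deltas:
    - [0, -0.2, -0.25, 0, 0, 0, -0.02]
    - [0, -0.4, -0.5, 0, 0, 0, -0.04]
    - [0, -0.6, -0.75, 0, 0, 0, -0.07]
    - [0, -0.7, -1, 0, 0, 0, -0.07]
    - [0, -0.7, -1, 0, 0, 0, -0.07]

```text
clock: 1.43
tcp_pos: [0.4584, 0.0532, 0.2422]
orientation: [-0.271, -3.13, 0.002]
contact_force: [-1.4, -0.3, 0.1]
grip_width: 0.0001
```

```bash
python3 - <<'E'
from bench import r
from h import *
o=r.get_obs();print(o)
P=tcp_for_tip([-.120,0,.150],20);print(P,delta(o,P,20),delta(o,P,0))
E
```

```text
{'clock': 1.4333, 'joints': array([-0.53399491,  0.11757051,  0.30822632,  2.06229493, -0.04145474,
        0.96827871,  1.19379533]), 'qvel': array([ 0.25589706, -0.01691856,  0.12968357,  0.02814174, -0.0398718 ,
       -0.00745993,  0.40258259]), 'tau': array([ -1.93281725, -31.51224375,   0.36399161, -26.24844968,
        -0.08784779,  -0.08216326,   0.22051439]), 'tcp_pos': array([0.45843402, 0.05323672, 0.24220476]), 'orientation': array([-2.71019075e-01, -3.12969993e+00,  2.47085137e-03]), 'contact_force': array([-1.40095141, -0.30809655,  0.14791466]), 'moment': array([-0.01298193, -0.00449365,  0.03609562]), 'grip_width': 8.87245920119409e-05}
[ 0.45480086 -0.0296924   0.16033662] (array([-0.071, -0.548,  0.547]), array([-0.0013, -0.1111, -0.0042])) (array([-0.071, -0.548,  0.547]), array([-0.0005, -0.    , -0.0043]))
```

Request:
send_rows:
  deltas:
    - [0, 0, -0.2, 0, 0, -0.03, 0]
    - [0, -0.03, -0.4, 0.1, 0, -0.06, 0]
    - [0, -0.07, -0.55, 0.2, 0, -0.09, -0.004]
    - [0, -0.07, -0.55, 0.2, 0, -0.111, -0.004]
    - [0, -0.07, -0.55, 0.2, 0, -0.111, -0.004]
    - [0, -0.07, -0.55, 0.2, 0, -0.111, -0.004]

```text
clock: 1.93
tcp_pos: [0.4545, -0.0237, 0.2123]
orientation: [0.214, 2.787, -0.04]
contact_force: [0.2, -0.2, 0.1]
grip_width: -0.0001
```

```bash
python3 - <<'E'
from bench import r
from h import *
o=r.get_obs();print(o["joints"],o["tcp_pos"],o["contact_force"])
P=tcp_for_tip([-.120,0,.120],20);print(P,delta(o,P,20))
f=r.grab_frame("wrist");cv2.imwrite("pics/w1.png",f["pixels"][:,:,::-1])
import pickle;pickle.dump(f,open("w1.pkl","wb"))
names=[(-.125,.028,.098),(-.125,-.028,.098),(-.087,.028,.098),(-.087,-.028,.098),(-.1167,-.068,.05),(-.085,.095,.102),(-.085,-.095,.102)]
print(proj(f,toW(Q,names)).round())
E
```

```text
[-0.49523428 -0.03114745  0.33323986  2.34102688  0.24120282  0.51169784
  1.06505868] [ 0.45448651 -0.02370565  0.21226964] [ 0.16286834 -0.16938466  0.11194589]
[ 0.45480086 -0.0296924   0.13033662] (array([ 0.178, -0.038,  0.517]), array([-0.    , -0.0007,  0.0018]))
[[291. 143.]
 [210. 143.]
 [287. 188.]
 [214. 187.]
 [169. 123.]
 [376. 193.]
 [125. 192.]]
```

View pics/w1.png

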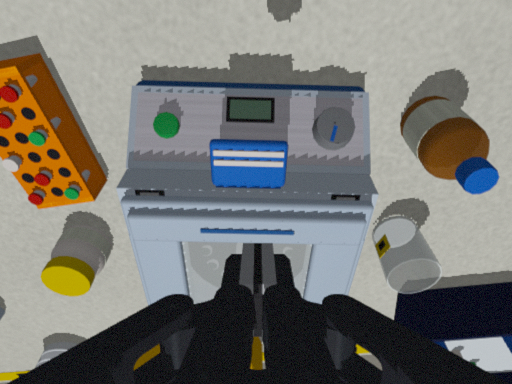

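The wrist view shows the tab corners at (211,141), (287,140), (214,187) and (285,187). The fit predicted these to within about 1 mm, so the pose is good. The camera sits on the robot side, and the fingers are closed at (258,260). Next I lower to just above the tab.

```bash
python3 - <<'E'
from bench import r
from h import *
o=r.get_obs()
for z in(.11,.101,.093):print(delta(o,tcp_for_tip([-.108,-.001,z],20),20))
E
```

```text
(array([ 0.136, -0.049,  0.608]), array([ 0.0001, -0.0003,  0.0018]))
(array([ 0.156, -0.049,  0.664]), array([ 0.0001, -0.0003,  0.0018]))
(array([ 0.175, -0.049,  0.714]), array([ 0.0001, -0.0003,  0.0018]))
```

Request:
send_rows:
  deltas:
    - [0, 0.04, -0.04, 0.15, 0, 0, 0]
    - [0, 0.08, -0.049, 0.3, 0, 0, 0]
    - [0, 0.12, -0.049, 0.45, 0, 0, 0]
    - [0, 0.136, -0.049, 0.55, 0, 0, 0]
    - [0, 0.136, -0.049, 0.608, 0, 0, 0.002]
    - [0, 0.136, -0.049, 0.608, 0, 0, 0.002]
    - [0, 0.136, -0.049, 0.608, 0, 0, 0.002]

```text
clock: 2.57
tcp_pos: [0.4672, -0.0329, 0.1197]
orientation: [0.223, 2.785, -0.04]
contact_force: [-0.2, -0.4, -0.8]
grip_width: -0.0005
```

```bash
python3 - <<'E'
from bench import r
from h import *
o=r.get_obs();print(o["joints"].round(2),o["tcp_pos"],o["contact_force"])
for z in(.11,.101,.093):print(delta(o,tcp_for_tip([-.108,-.001,z],20),20))
E
```

```text
[-0.42  0.2   0.32  2.41  0.14  0.21  1.16] [ 0.4671741  -0.03287049  0.11970755] [-0.20512874 -0.37775777 -0.7963855 ]
(array([ 0.003,  0.001, -0.006]), array([-0.0003, -0.0003, -0.0001]))
(array([0.024, 0.001, 0.051]), array([-0.0003, -0.0003, -0.0001]))
(array([0.042, 0.001, 0.101]), array([-0.0003, -0.0003, -0.0001]))
```

```bash
python3 - <<'E'
from bench import r
from h import *
o=r.get_obs()
for z in(.11,.1,.093,.090):print(delta(o,tcp_for_tip([-.108,-.001,z],13),13))
E
```

```text
(array([-0.006,  0.001, -0.005]), array([-0.0003,  0.0386, -0.0001]))
(array([0.017, 0.001, 0.058]), array([-0.0003,  0.0386, -0.0001]))
(array([0.033, 0.001, 0.101]), array([-0.0003,  0.0386, -0.0001]))
(array([0.04 , 0.001, 0.12 ]), array([-0.0003,  0.0386, -0.0001]))
```

Now I press in small steps and check where it ends up.

Request:
send_rows:
  deltas:
    - [0, -0.006, 0, -0.005, 0, 0.02, 0]
    - [0, -0.006, 0, -0.005, 0, 0.0386, 0]
    - [0, 0.005, 0, 0.025, 0, 0.0386, 0]
    - [0, 0.017, 0, 0.058, 0, 0.0386, 0]
    - [0, 0.025, 0, 0.08, 0, 0.0386, 0]
    - [0, 0.033, 0, 0.1, 0, 0.0386, 0]
    - [0, 0.033, 0, 0.1, 0, 0.0386, 0]

```text
clock: 3.15
tcp_pos: [0.4665, -0.0332, 0.1037]
orientation: [0.233, 2.904, -0.027]
contact_force: [1.7, 0.6, 4.2]
grip_width: -0.0
```

```bash
python3 - <<'E'
from bench import r
from h import *
o=r.get_obs();print(o["joints"].round(3),o["tcp_pos"],o["contact_force"])
for z in(.093,.090):print(delta(o,tcp_for_tip([-.108,-.001,z],13),13))
f=r.grab_frame("side");cv2.imwrite("pics/s1.png",cv2.resize(f["pixels"][90:260,170:360,::-1],None,fx=3,fy=3))
E
```

```text
[-0.28   0.261  0.201  2.33   0.015  0.334  1.307] [ 0.46651031 -0.03323051  0.10365357] [1.73796741 0.58834273 4.2030082 ]
(array([-0.008,  0.004,  0.001]), array([-0.0001,  0.0006, -0.0003]))
(array([-0.003,  0.004,  0.021]), array([-0.0001,  0.0006, -0.0003]))
```

View pics/s1.png

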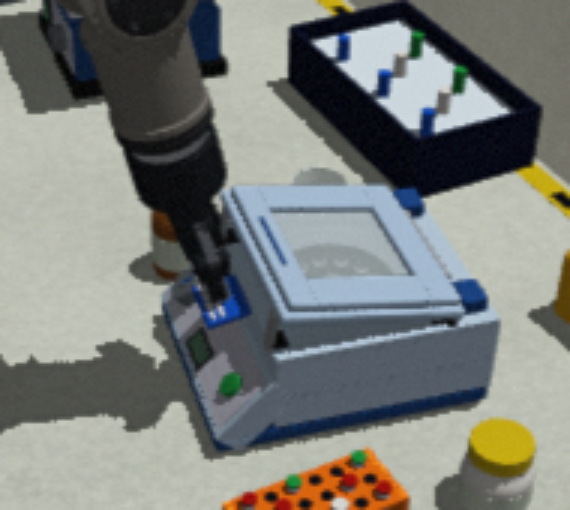

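The latch has let go: the lid's front edge, around (230,200)–(280,340), is raised and clear of the fingers on the tab at (220,300). I'll hold briefly so the lid can finish rising.

Request:
send_rows:
  deltas:
    - [0, 0, 0, 0, 0, 0, 0]
    - [0, 0, 0, 0, 0, 0, 0]
    - [0, 0, 0, 0, 0, 0, 0]
    - [0, 0, 0, 0, 0, 0, 0]
    - [0, 0, 0, 0, 0, 0, 0]
    - [0, 0, 0, 0, 0, 0, 0]

```text
clock: 3.7
tcp_pos: [0.4665, -0.0333, 0.104]
orientation: [0.234, 2.905, -0.026]
contact_force: [2.3, -0.1, 3.5]
grip_width: -0.0001
```

Request:
send_rows:
  deltas:
    - [0, -0.02, 0, -0.05, 0, 0, 0]
    - [0, -0.04, 0, -0.12, 0, 0, 0]
    - [0, -0.05, 0, -0.2, 0, 0, 0]
    - [0, -0.05, 0, -0.2, 0, 0, 0]
    - [0, -0.05, 0, -0.2, 0, 0, 0]
    - [0, -0.05, 0, -0.2, 0, 0, 0]

```text
clock: 4.2
tcp_pos: [0.4658, -0.0335, 0.1341]
orientation: [0.234, 2.907, -0.027]
contact_force: [-0.6, 0.4, -0.3]
grip_width: 0.0002
```

```bash
python3 - <<'E'
from bench import r
from h import *
o=r.get_obs();print(o["joints"].round(3),o["tcp_pos"],o["contact_force"])
R=Ro.from_rotvec(o["orientation"]).as_matrix();tip=o["tcp_pos"]+.011*R[:,2];print("tip",tip)
f=r.grab_frame("side")
import pickle;pickle.dump(f,open("s2.pkl","wb"))
im=f["pixels"][:,:,::-1].copy()
for th,c in((.95,(0,0,255)),):
  d=np.array([-np.cos(th),np.sin(th)]);u=np.array([-np.sin(th),-np.cos(th)])
  e=np.array([.08,.112])+.165*d+.01*u
  for y in(-.095,0,.095):
    p=proj(f,toW(Q,[[e[0],y,e[1]]]))[0];print(e,p.round(1))
cv2.imwrite("pics/s2.png",cv2.resize(im[90:260,170:360],None,fx=3,fy=3))
E
```

```text
[-0.296  0.196  0.216  2.307  0.034  0.425  1.293] [ 0.46581184 -0.03349168  0.13410235] [-0.55005516  0.38286907 -0.29040428]
tip [ 0.4682409  -0.03388944  0.12338128]
[-0.02411186  0.24039673] [288.8 155.9]
[-0.02411186  0.24039673] [274.9 134.7]
[-0.02411186  0.24039673] [262.5 115.9]
```

View pics/s2.png

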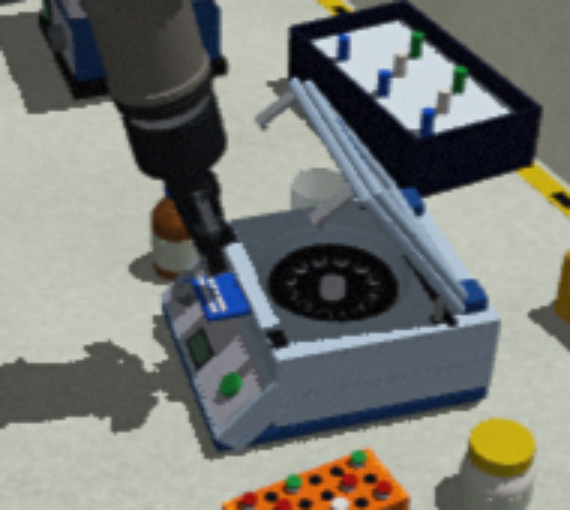

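The lid stands sprung up with no contact, its front corners at about (352,190) and (290,85). Those match the predictions for 0.95 rad, and the tab is back up. Next I'll place the fingertips in front of the edge and just below it.

```bash
python3 - <<'E'
from bench import r
from h import *
o=r.get_obs()
for x,z in((-.108,.18),(-.075,.222)):print(delta(o,tcp_for_tip([x,-.001,z],25),25))
E
```

```text
(array([-0.081,  0.007, -0.365]), array([-0.0003, -0.0671, -0.0004]))
(array([-0.358,  0.007, -0.588]), array([-0.0003, -0.0671, -0.0004]))
```

Request:
send_rows:
  deltas:
    - [0, -0.02, 0.003, -0.12, 0, 0, 0]
    - [0, -0.05, 0.007, -0.24, 0, -0.02, 0]
    - [0, -0.081, 0.007, -0.365, 0, -0.04, 0]
    - [0, -0.17, 0.007, -0.44, 0, -0.067, 0]
    - [0, -0.26, 0.007, -0.51, 0, -0.067, 0]
    - [0, -0.358, 0.007, -0.588, 0, -0.067, 0]
    - [0, -0.358, 0.007, -0.588, 0, -0.067, 0]
    - [0, -0.358, 0.007, -0.588, 0, -0.067, 0]

```text
clock: 4.92
tcp_pos: [0.4991, -0.0376, 0.2325]
orientation: [0.217, 2.696, -0.048]
contact_force: [-0.6, 0.0, -0.8]
grip_width: -0.0001
```

```bash
python3 - <<'E'
from bench import r
from h import *
o=r.get_obs();print(o["joints"].round(2),o["contact_force"])
for x,z in((-.075,.222),(-.035,.222),(-.01,.24),(.03,.257),(.06,.26),(.088,.26)):print(x,z,delta(o,tcp_for_tip([x,-.001,z],25),25))
E
```

```text
[-0.39 -0.    0.26  2.29  0.28  0.45  1.06] [-0.61684442  0.02478018 -0.81764382]
-0.075 0.222 (array([ 0.007, -0.001,  0.001]), array([-0.0003,  0.0005, -0.0005]))
-0.035 0.222 (array([-0.235, -0.001,  0.114]), array([-0.0003,  0.0005, -0.0005]))
-0.01 0.24 (array([-0.437, -0.   ,  0.076]), array([-0.0003,  0.0005, -0.0005]))
0.03 0.257 (array([-0.726,  0.   ,  0.087]), array([-0.0003,  0.0005, -0.0005]))
0.06 0.26 (array([-0.916,  0.   ,  0.153]), array([-0.0003,  0.0005, -0.0005]))
0.088 0.26 (array([-1.085e+00,  1.000e-03,  2.320e-01]), array([-0.0003,  0.0005, -0.0005]))
```

Request:
send_rows:
  deltas:
    - [0, -0.05, 0, 0.03, 0, 0, 0]
    - [0, -0.1, 0, 0.055, 0, 0, 0]
    - [0, -0.15, 0, 0.08, 0, 0, 0]
    - [0, -0.2, 0, 0.1, 0, 0, 0]
    - [0, -0.235, 0, 0.114, 0, 0, 0]
    - [0, -0.27, 0, 0.11, 0, 0, 0]
    - [0, -0.305, 0, 0.1, 0, 0, 0]
    - [0, -0.34, 0, 0.095, 0, 0, 0]
    - [0, -0.375, 0, 0.09, 0, 0, 0]
    - [0, -0.41, 0, 0.08, 0, 0, 0]
    - [0, -0.437, 0, 0.076, 0, 0, 0]

```text
clock: 5.83
tcp_pos: [0.5628, -0.048, 0.2509]
orientation: [0.217, 2.695, -0.048]
contact_force: [-0.6, -0.4, -0.1]
grip_width: 0.0001
```

```bash
python3 - <<'E'
from bench import r
from h import *
o=r.get_obs();print(o["joints"].round(2),o["contact_force"])
for x,z in((-.01,.24),(.03,.257),(.06,.26),(.088,.26)):print(x,z,delta(o,tcp_for_tip([x,-.001,z],25),25))
f=r.grab_frame("side");cv2.imwrite("pics/s3.png",cv2.resize(f["pixels"][70:260,170:360,::-1],None,fx=3,fy=3))
E
```

```text
[-0.35  0.09  0.28  2.15  0.16  0.49  1.22] [-0.63789904 -0.37695764 -0.12809753]
-0.01 0.24 (array([ 0.005, -0.001,  0.004]), array([-0.0001,  0.0007, -0.0004]))
0.03 0.257 (array([-0.284, -0.   ,  0.015]), array([-0.0001,  0.0007, -0.0004]))
0.06 0.26 (array([-0.474,  0.   ,  0.082]), array([-0.0001,  0.0007, -0.0004]))
0.088 0.26 (array([-0.643,  0.   ,  0.161]), array([-0.0001,  0.0007, -0.0004]))
```

View pics/s3.png

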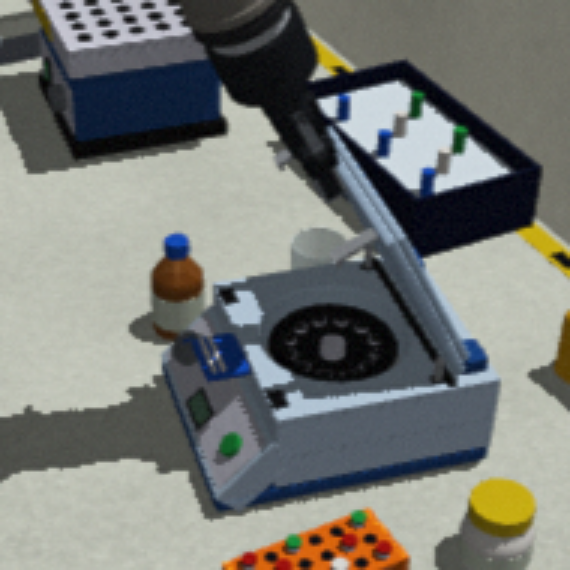

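The lid is steeper now. The fingertips at (335,180) are on its underside between the tongues, and the force is very low, so I'll keep pushing.

Request:
send_rows:
  deltas:
    - [0, -0.04, 0, 0.002, 0, 0, 0]
    - [0, -0.08, 0, 0.004, 0, 0, 0]
    - [0, -0.12, 0, 0.006, 0, 0, 0]
    - [0, -0.16, 0, 0.008, 0, 0, 0]
    - [0, -0.2, 0, 0.01, 0, 0, 0]
    - [0, -0.24, 0, 0.012, 0, 0, 0]
    - [0, -0.284, 0, 0.015, 0, 0, 0]
    - [0, -0.32, 0, 0.03, 0, 0, 0]
    - [0, -0.36, 0, 0.043, 0, 0, 0]
    - [0, -0.4, 0, 0.057, 0, 0, 0]
    - [0, -0.44, 0, 0.07, 0, 0, 0]
    - [0, -0.474, 0, 0.082, 0, 0, 0]

```text
clock: 6.88
tcp_pos: [0.6318, -0.0591, 0.2693]
orientation: [0.217, 2.696, -0.048]
contact_force: [0.2, -0.2, 0.8]
grip_width: 0.0001
```

Request:
send_rows:
  deltas:
    - [0, -0.03, 0, 0.014, 0, 0, 0]
    - [0, -0.06, 0, 0.028, 0, 0, 0]
    - [0, -0.09, 0, 0.042, 0, 0, 0]
    - [0, -0.12, 0, 0.056, 0, 0, 0]
    - [0, -0.14, 0, 0.065, 0, 0, 0]
    - [0, -0.14, 0, 0.065, 0, 0, 0]

```text
clock: 7.38
tcp_pos: [0.6546, -0.0627, 0.2694]
orientation: [0.217, 2.696, -0.048]
contact_force: [0.1, 0.1, 0.3]
grip_width: 0.0001
```

```bash
python3 - <<'E'
from bench import r
from h import *
o=r.get_obs();print(o["joints"].round(2),o["contact_force"])
for x,z in((.088,.26),(.03,.26),(-.09,.27)):print(x,z,delta(o,tcp_for_tip([x,-.001,z],25),25))
f=r.grab_frame("side");cv2.imwrite("pics/s4.png",cv2.resize(f["pixels"][70:260,170:360,::-1],None,fx=3,fy=3))
E
```

```text
[-0.27  0.23  0.27  1.93  0.03  0.55  1.37] [0.0683111  0.06962718 0.32951089]
0.088 0.26 (array([-0.029, -0.   ,  0.009]), array([-0.0002,  0.0006, -0.0004]))
0.03 0.26 (array([ 0.321, -0.001, -0.155]), array([-0.0002,  0.0006, -0.0004]))
-0.09 0.27 (array([ 1.017, -0.002, -0.555]), array([-0.0002,  0.0006, -0.0004]))
```

View pics/s4.png

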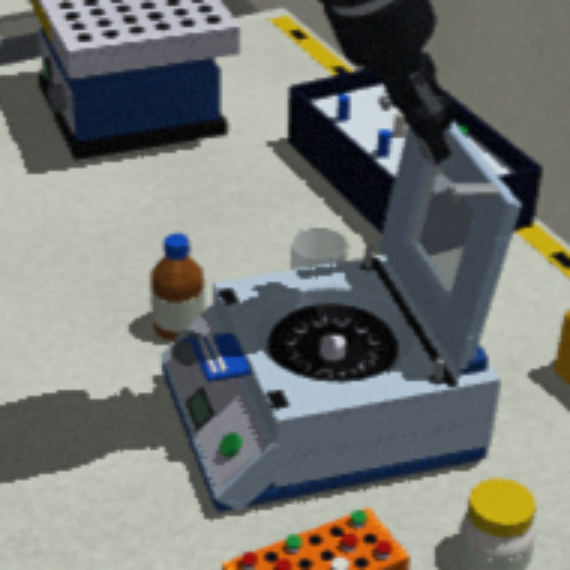

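The lid is past upright, with its right front corner at (515,205) and no force on the fingers. I'll wait, back away and measure the angle.

Request:
send_rows:
  deltas:
    - [0, -0.03, 0, 0.01, 0, 0, 0]
    - [0, -0.03, 0, 0.01, 0, 0, 0]
    - [0, -0.03, 0, 0.01, 0, 0, 0]
    - [0, 0.03, 0, -0.02, 0, 0, 0]
    - [0, 0.12, 0, -0.06, 0, 0, 0]
    - [0, 0.3, 0, -0.15, 0, 0, 0]
    - [0, 0.5, 0, -0.27, 0, 0, 0]
    - [0, 0.7, 0, -0.4, 0, 0, 0]
    - [0, 0.8, 0, -0.45, 0, 0, 0]
    - [0, 0.8, 0, -0.45, 0, 0, 0]
    - [0, 0.8, 0, -0.45, 0, 0, 0]
    - [0, 0.8, 0, -0.45, 0, 0, 0]
    - [0, 0.8, 0, -0.45, 0, 0, 0]
    - [0, 0.8, 0, -0.45, 0, 0, 0]

```text
clock: 8.6
tcp_pos: [0.5191, -0.0409, 0.2795]
orientation: [0.217, 2.696, -0.049]
contact_force: [0.3, 0.3, 0.2]
grip_width: 0.0001
```

```bash
python3 - <<'E'
from bench import r
from h import *
o=r.get_obs();print(o["clock"],o["tcp_pos"],o["contact_force"])
f=r.grab_frame("side")
for th in (1.6,1.7,1.8):
  e=np.array([.08-.165*np.cos(th)-.01*np.sin(th),.112+.165*np.sin(th)-.01*np.cos(th)])
  print(th,((proj(f,toW(Q,[[e[0],-.095,e[1]],[e[0],.095,e[1]]]))-[170,70])*3).round())
cv2.imwrite("pics/s5.png",cv2.resize(f["pixels"][70:260,170:360,::-1],None,fx=3,fy=3))
E
```

```text
8.6 [ 0.51907911 -0.04089621  0.27952396] [0.33508028 0.31475502 0.17891591]
1.6 [[480. 197.]
 [387.  84.]]
1.7 [[500. 194.]
 [405.  82.]]
1.8 [[519. 193.]
 [422.  82.]]
```

View pics/s5.png

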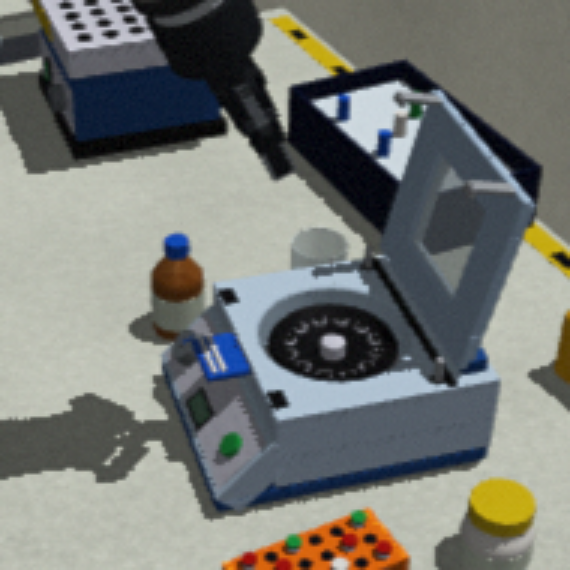

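The lid's front corners are now near (527,203) and (435,92), which fits about 1.8 rad. The fingers are clear at (285,170) and the tab is up. I'll wait a little, check that the lid is still by comparing frames, then hand in.

Request:
send_rows:
  deltas:
    - [0, 0, 0, 0, 0, 0, 0]
    - [0, 0, 0, 0, 0, 0, 0]
    - [0, 0, 0, 0, 0, 0, 0]
    - [0, 0, 0, 0, 0, 0, 0]
    - [0, 0, 0, 0, 0, 0, 0]
    - [0, 0, 0, 0, 0, 0, 0]
    - [0, 0, 0, 0, 0, 0, 0]
    - [0, 0, 0, 0, 0, 0, 0]
    - [0, 0, 0, 0, 0, 0, 0]
    - [0, 0, 0, 0, 0, 0, 0]
    - [0, 0, 0, 0, 0, 0, 0]
    - [0, 0, 0, 0, 0, 0, 0]

```text
clock: 9.65
tcp_pos: [0.5184, -0.0407, 0.2796]
orientation: [0.217, 2.696, -0.048]
contact_force: [0.2, -0.4, 0.4]
grip_width: 0.0004
```

```bash
python3 - <<'E'
from bench import r
from h import *
p=cv2.resize(r.grab_frame("side")["pixels"][70:260,170:360,::-1],None,fx=3,fy=3).astype(float)
q=cv2.imread("pics/s5.png").astype(float)
d=abs(p-q)[80:400,380:550].mean();print("lid diff",d,abs(p-q)[450:,:].mean())
if d<4: print(r.hand_in())
E
```

```text
lid diff 1.3024448529411765 1.2567153996101366
the job is handed in; nothing more can be done
None
```

The centrifuge is open and the job is handed in at about 9.7 s of the 42 s allowed. I pressed the blue tab with the closed fingertips at about 4 N. The lid sprang up by itself, and I pushed it from below past upright to its back stop. The fingers stayed shut throughout and never gripped the lid.

- **Lid:** in the last side view its front corners fit about 1.8 rad, a few pixels (several mm) beyond the prediction. The offset at 0.95 rad was similar. Frames 1 s apart differed only by camera noise, so the lid is still.
- **Robot and tab:** the tab is back up, the fingers are well clear, and the contact force reads about zero.
- **Forces while pushing:** the readings at the end of each move stayed below 1 N. I had no reading during the moves.
- **Key, dial and bystanders:** I saw no sign that any of them moved, and the hand stayed away from the key and dial. I did not measure their positions again at the end.
- **Change of plan:** I first meant to press the tab at a 20° tilt. That put two joints close to their limits, so I used about 13° instead.

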